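# Open the specimen box and file its lid

## Robot

A 6-joint arm with a two-finger parallel gripper is mounted at the origin on a cart in front of the work surface, level with it; the furniture and walls round the work are solid. World frame = base frame: x ahead of the robot, y to its left, z up, the work surface at z = 0. Lengths are in m, angles in rad, forces in N, time in s.
With the tool pointing down it reaches from about 0.35 to 0.975 m from the base axis. Payload 4.9 kg.
Tool frame: the origin (TCP) lies midway between the tips of the shut fingers; the grasp point (between the pads) lies 19 mm behind it; z points along the fingers, y is the line along which they close (so a half turn about z gives the same grasp; the last joint's range is limited). The gripper opens to 85 mm and grips with 20 to 120 N. Pads are 22 mm wide; open, the fingers measure 114 mm over their backs; the gripper's body (76 mm by 85 mm) begins 54 mm behind the grasp point. The pads swing forward as they close: fully open they stand 13 mm farther back than shut.
Start: joints at [1.163, 0.053, 1.613, -0, 1.476, -0.119], TCP at [0.178, 0.599, 0.231] pointing down, gripper open.
Joint ranges: [-3.01, 3.01], [-1.01, 2.22], [0.06, 2.58], [-1.02, 4.17], [0.09, 2.62], [-3.14, 3.14]. Speed limits (rad/s): [2.57, 2.57, 3.14, 3.14, 3.14, 3.14].

## Interface

Orientations are given as a unit quaternion [w, x, y, z].
In Python, from plant import manip gives the robot as it stands.
- The arm moves only by the shell command python3 shift.py 'ROWS'. ROWS is a JSON list of rows, 1 to 5 of them, each of 7 numbers: the opening from 0.0 (shut) to 1.0 (fully open), then dx, dy, dz in m, then a rotation vector rx, ry, rz in rad; each row shifts and turns the commanded pose from where the row before left it, along the tool's axes as they then stand; what a row does not reach is not made up. A row lasts 1/8 s, in which the tool goes at most 0.0625 m and 0.188 rad, less where a joint would pass 70% of its speed; a pose out of reach is approached as far as the arm can. The fingers move at their own pace and stop on an object; the grip force is fixed at half the most. Time passes only in rows, so rows that do not move let the fingers close. It prints the time, the measured TCP pose, the force, the opening and the grip force at its end.
- manip.state(): the state, without advancing time (a new reading comes with each control period).
- manip.grab_frame(name): name is "scene" or "side" or "wrist"; returns the picture (384x512x3 uint8, red, green, blue); there is no depth.
- manip.camera_params(name): a dict with "intrinsics" (3x3 intrinsics, pixels), "xyz" and "orientation" of the camera in the world. Camera axes: x right, y down, z forward; pixel columns grow to the right and rows downward; lengths in m; the calibration is good to about 2 mm. A picture is of the moment at which its call begins: read the wrist's pose just before it. camera_params takes no time and is no camera call; for the wrist camera it gives the pose at the moment of the call.
- manip.job_done(): hands the job in; it is judged then, once.
The state is a dict: "time": time; "joint_pos": joint angles; "joint_vel": joint speeds; "joint_efforts": joint torques, N m; "tool_pos": TCP position; "tool_rot": TCP orientation; "contact_force": force on the tool from outside, world axes, zero at the start; "ft_torque": the same for the moment, N m; "gripper_width": opening from 0.0 (shut) to 1.0 (fully open); "grasp_force": force on a finger pad.
Only numpy, scipy, OpenCV 4.12 (cv2) and the standard library are available. Lean on these libraries where they do the work, as an engineer would, in place of code of your own. Each camera call takes 0.05 s, during which the arm holds its last target. There are 200 camera calls.

## Task

Open the grey specimen box: take the blue lid by its tongue, tip it up so that it swings on the edge of its plain end, which stays in the seat, then lift it off and lay it flat on the desk, label up, and let go. Then take the lid again by its plain labelled end and slide it, tongue first and label up, into the free upper slot of the white lid rack until it is fully home against the back; leave it there, and do not disturb the vial, the dish, the foam-mounted specimen or the label cards.

Things in the scene. Friction and masses are not known exactly. Their poses are not given: they have to be found in the camera images.
- specimen_box: Grey box fixed to the desk, outer 140 (x) x 78 (y) x 70 mm high; origin: centre of its underside, z up. The lid lies in a 124 x 62 mm recess in the top, on a ledge at z = 62 mm; the rim is at z = 70 mm, flush with the lid's top; 2 mm play all round. A notch 26 mm wide in the +x rim lets the lid's tongue stick out. Two pinned beetles stand inside, below the ledge.
- lid: Loose flat blue lid, 8 mm thick, 0.11 to 0.23 kg: plate 120 (x) x 58 (y) mm with an in-plane tongue 20 wide, 42 long at its +x end (x = -60 to +102 mm in all). Origin: centre of the plate's underside; z up when the label is up. White label on top at the plain (-x) end, black ribs on the tongue. At the start it lies in the box's seat, axes as the box's, so its tongue points away from the robot.
- lid_tongue (a point): Where to pinch first: middle of the free part of the tongue, 86 mm along +x from the lid's origin, half way through the 8 mm thickness. The outer 32 mm of the tongue overhang the box's end wall with only the desk below, so it can be pinched across its 20 mm width from above. As the tongue is raised the lid pivots on the lower edge of its plain end.
- lid_tip (a point): Middle of the end face of the tongue, 102 mm along +x from the lid's origin, 4 mm above the underside.
- lid_end (a point): Middle of the end face of the plain, labelled end, 60 mm along -x from the lid's origin, 4 mm above the underside. For the second grasp the lid's 58 mm width is pinched from above about 24 mm in from this end.
- lid_rack: White rack fixed to the desk, 111 (x) x 80 (y) x 56 mm high plus flared lips 12 mm out in front of the mouth; origin: underside, below mid slot; the mouth faces -x, a lid goes in level along +x. The lower slot is taken by a green lid (part of the rack). The free upper slot: 64 mm wide, floor z = 36, roof z = 50 mm, 105 mm deep. A lid fully home stands 57 mm out and stays level by itself.
- slot_back (a point): Bottom of the upper slot's back wall, in the middle: 52.5 mm along +x from the rack's origin, 36 mm up; x points into the slot.
- slot_mouth (a point): Floor of the upper slot at its mouth, in the middle: 52.5 mm along -x from the rack's origin, 36 mm up.
- vial_black_cap: Bystander: glass vial with black screw cap, 21 mm wide, 58 mm high, standing; origin at the centre of its underside.
- petri_dish: Bystander: clear low dish with two beetles, 56 mm across, 14 mm high at most; origin at the centre of its underside.
- foam_specimen: Bystander: beetle pinned on a white foam block, 39 x 30 x 52 mm high; origin at the centre of its underside.
- labels: Bystander: bundle of label cards, 40 x 57 x 10 mm; origin at the centre of its underside.

How it is judged:
By the outcome, as a careful person would: the job done as asked, in the order asked, and still so for the second after the job is handed in, with the robot touching nothing.
It also fails if it takes over 67 s, if anything falls off the work surface, if the arm or the gripper's body presses on something with over 40 N, if the wrist force passes 120 N, or if a joint passes its speed limit or range.

## Working session

There is one attempt and no reset: what is moved stays moved. The work goes in short steps, Python scripts to look and compute and a shell command to move; the robot and the scene stay as the last step left them, time stands still between calls to the robot, and variables do not carry over. Pictures are saved under pics/ and viewed, at most 11 in all, crops included, and the job is handed in when it is done.

```bash
ls; mkdir -p pics
python3 - <<'E'
from plant import manip
import cv2,numpy as np
s=manip.state();print(s)
a=[]
for n in("scene","side"):
    p=manip.camera_params(n);print(n,p)
    im=manip.grab_frame(n);np.save(f'{n}0.npy',im);cv2.imwrite(f'pics/{n}0.png',im[:,:,::-1]);
E
```

```text
pics
plant.py
shift.py
{'time': 0.0, 'joint_pos': array([ 1.16301102e+00,  5.33333005e-02,  1.61429623e+00,  2.40648915e-06,
        1.47596789e+00, -1.19012404e-01]), 'joint_vel': array([-5.95379434e-05,  8.94590403e-04,  1.47819626e-03, -3.28272721e-04,
       -2.46689257e-04, -9.06773310e-04]), 'joint_efforts': array([ 3.51657563e-04, -3.93688345e+01, -3.70174491e+01, -1.73623703e-04,
        7.08846506e-03,  1.21199434e-05]), 'tool_pos': array([0.17774591, 0.59855094, 0.23007628]), 'tool_rot': array([-2.62140085e-04,  1.43885333e-01,  9.89593859e-01, -9.67497891e-04]), 'contact_force': array([-1.00714499,  1.27444525,  0.60970217]), 'ft_torque': array([ 0.04218822, -0.02005987,  0.0021382 ]), 'grasp_force': 0.0, 'gripper_width': 1.0003750421141928}
scene {'intrinsics': array([[431.4568151 ,   0.        , 257.35430198],
       [  0.        , 431.4568151 , 191.72642105],
       [  0.        ,   0.        ,   1.        ]]), 'xyz': array([ 0.06095454, -0.45186351,  0.7739786 ]), 'orientation': array([-0.35132182,  0.85102436, -0.36157594,  0.14694682])}
side {'intrinsics': array([[397.15333163,   0.        , 261.78208695],
       [  0.        , 397.15333163, 192.83744953],
       [  0.        ,   0.        ,   1.        ]]), 'xyz': array([ 0.14146526, -0.79761833,  0.74233518]), 'orientation': array([-0.45154465,  0.85850881, -0.21878767,  0.10583956])}
```
View pics/scene0.png

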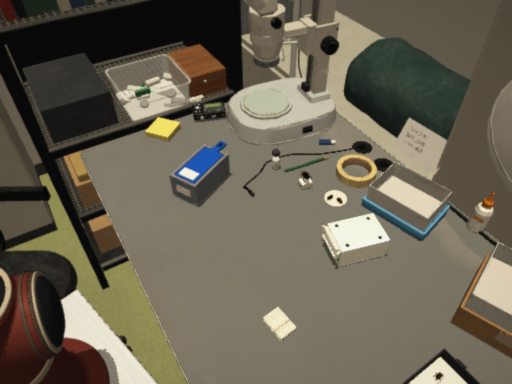

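View pics/side0.png

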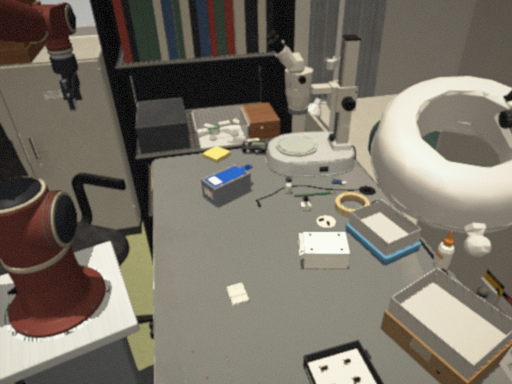

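The scene view shows the box with its blue lid around (200,170), tongue towards (222,146). The rack is around (355,240), the vial (277,158), the foam block (305,182), the dish (335,198) and the labels (280,322). I'll measure these next.

Create h.py:
```python
import numpy as np,cv2
from plant import manip
from scipy.spatial.transform import Rotation as R
def rot(q): return R.from_quat(np.roll(q,-1))
def plane(p,uv,z):
    uv=np.atleast_2d(uv).astype(float);K=p["intrinsics"]
    d=np.c_[uv,np.ones(len(uv))]@np.linalg.inv(K).T
    d=rot(p["orientation"]).apply(d);o=p["xyz"]
    return o+d*((z-o[2])/d[:,2])[:,None]
def proj(p,X):
    c=rot(p["orientation"]).inv().apply(np.atleast_2d(X)-p["xyz"])@p["intrinsics"].T
    return c[:,:2]/c[:,2:]
def blue(im):
    h=cv2.cvtColor(im,cv2.COLOR_RGB2HSV)
    return cv2.inRange(h,(105,120,50),(130,255,255))
def big(m):
    n,l,s,c=cv2.connectedComponentsWithStats(m)
    i=1+np.argmax(s[1:,4]);return (l==i).astype(np.uint8)*255
```

Run:
```python
from h import *
for n in("scene","side"):
    im=np.load(f'{n}0.npy');p=manip.camera_params(n)
    m=big(blue(im));c=max(cv2.findContours(m,0,2)[0],key=len)[:,0]
    X=plane(p,c,.07)
    print(n,len(c),m.sum()/255)
    hull=cv2.convexHull(c)[:,0]
    print(np.c_[hull,plane(p,hull,.07)[:,:2].round(4)])
im=np.load('scene0.npy')
a=cv2.resize(im[130:210,160:260],None,fx=6,fy=6,interpolation=2)[:,:,::-1]
cv2.imwrite('pics/a.png',a)
b=cv2.resize(im[140:275,260:395],None,fx=4.4,fy=4.4,interpolation=2)[:,:,::-1]
cv2.imwrite('pics/b.png',b)
```

```text
scene 49 710.0
[[2.210e+02 1.410e+02 6.290e-01 2.333e-01]
 [2.250e+02 1.430e+02 6.306e-01 2.197e-01]
 [2.250e+02 1.440e+02 6.278e-01 2.167e-01]
 [2.220e+02 1.550e+02 5.928e-01 1.901e-01]
 [2.120e+02 1.650e+02 5.502e-01 1.800e-01]
 [1.940e+02 1.820e+02 4.808e-01 1.656e-01]
 [1.920e+02 1.820e+02 4.776e-01 1.690e-01]
 [1.830e+02 1.780e+02 4.716e-01 1.950e-01]
 [1.770e+02 1.750e+02 4.682e-01 2.136e-01]
 [1.750e+02 1.730e+02 4.693e-01 2.226e-01]
 [1.770e+02 1.710e+02 4.771e-01 2.248e-01]
 [1.970e+02 1.530e+02 5.543e-01 2.414e-01]
 [2.040e+02 1.470e+02 5.822e-01 2.467e-01]
 [2.200e+02 1.410e+02 6.272e-01 2.352e-01]]
side 59 282.0
[[2.500e+02 1.650e+02 6.312e-01 2.242e-01]
 [2.510e+02 1.660e+02 6.312e-01 2.168e-01]
 [2.440e+02 1.730e+02 5.920e-01 1.890e-01]
 [2.420e+02 1.740e+02 5.837e-01 1.867e-01]
 [2.310e+02 1.790e+02 5.408e-01 1.771e-01]
 [2.240e+02 1.820e+02 5.147e-01 1.722e-01]
 [2.230e+02 1.820e+02 5.120e-01 1.737e-01]
 [2.160e+02 1.760e+02 5.066e-01 2.167e-01]
 [2.150e+02 1.750e+02 5.061e-01 2.239e-01]
 [2.210e+02 1.720e+02 5.300e-01 2.311e-01]
 [2.280e+02 1.690e+02 5.573e-01 2.370e-01]
 [2.330e+02 1.670e+02 5.768e-01 2.404e-01]
 [2.470e+02 1.650e+02 6.226e-01 2.291e-01]]
```

View pics/b.png

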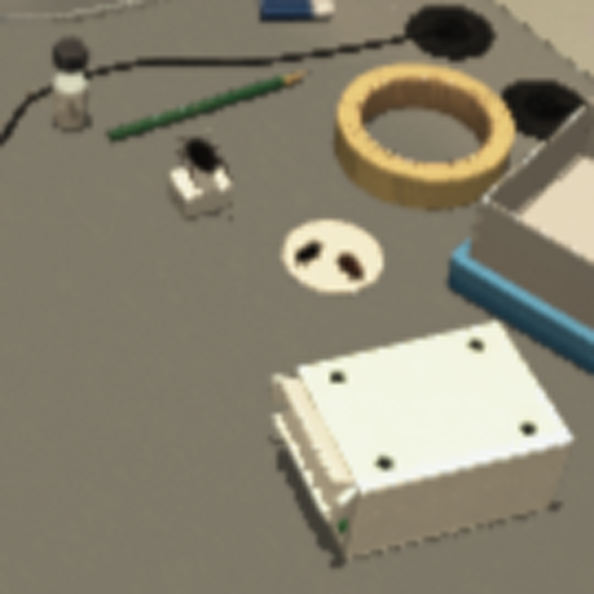

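The crop shows the rack's top plate with corners at about (298,372), (497,322), (570,438), (358,492). The mouth and flared lips are on the left.

Run:
```python
from h import *
p=manip.camera_params("scene")
c=np.array([[298,372],[497,322],[570,438],[358,492]])/4.4+[260,140]-.4
X=plane(p,c,.056)[:,:2];print(X.round(4))
e=[X[1]-X[0],X[2]-X[3],X[0]-X[3],X[1]-X[2]]
print([ (np.linalg.norm(v).round(4),np.arctan2(v[1],v[0]).round(3)) for v in e],X.mean(0))
for n in("scene","side"):
    im=np.load(f'{n}0.npy');p=manip.camera_params(n)
    # lid as blue+label: box recess; use tongue tip & plate corners
    m=big(blue(im));c=max(cv2.findContours(m,0,1)[0],key=len)[:,0]
    X=plane(p,c,.07)[:,:2].astype(np.float32)
    print(n,cv2.minAreaRect(X))
for nm,uv,z in(("vial",np.array([70,120])/4.4+[260,140],0),("foam",np.array([202,205])/4.4+[260,140],0),("dish",np.array([333,258])/4.4+[260,140],0.004),("labels",[280,323],.01)):
    print(nm,plane(manip.camera_params("scene"),uv,z)[0].round(3))
w=manip.camera_params("wrist");s=manip.state()
T=rot(s["tool_rot"])
print("wristcam in tool",T.inv().apply(w["xyz"]-s["tool_pos"]),(T.inv()*rot(w["orientation"])).as_matrix().round(3),w["intrinsics"])
```

```text
[[ 0.6049 -0.1338]
 [ 0.7013 -0.1862]
 [ 0.6621 -0.2532]
 [ 0.5656 -0.1992]]
[(np.float64(0.1097), np.float64(-0.497)), (np.float64(0.1106), np.float64(-0.511)), (np.float64(0.0763), np.float64(1.03)), (np.float64(0.0777), np.float64(1.042))] [ 0.63350303 -0.19311108]
scene ((0.5510850548744202, 0.21044763922691345), (0.16195936501026154, 0.059160180389881134), 12.154472351074219)
side ((0.5689777731895447, 0.21131910383701324), (0.12713845074176788, 0.05508507043123245), 12.082507133483887)
vial [0.711 0.112 0.   ]
foam [0.71  0.008 0.   ]
dish [ 0.725 -0.075  0.004]
labels [ 0.379 -0.2    0.01 ]
wristcam in tool [ 0.07877607 -0.00032936 -0.14260681] [[ 0.002 -0.951 -0.31 ]
 [ 1.     0.001  0.001]
 [-0.001 -0.31   0.951]] [[330.40593362   0.         251.03199959]
 [  0.         330.40593362 194.44000645]
 [  0.           0.           1.        ]]
```

```bash
R='[1,-0.05,-0.0245,0,0,0,0]'; python3 shift.py '[[1,-0.05,-0.0245,0,0,0,0],[1,-0.05,-0.0245,0,0,0,0],[1,-0.05,-0.0245,0,0,0,0],[1,-0.05,-0.0245,0,0,0,0],[1,-0.05,-0.0245,0,0,0,0]]'
python3 shift.py '[[1,-0.05,-0.0245,0,0,0,0],[1,-0.05,-0.0245,0,0,0,0],[1,-0.05,-0.0245,0,0,0,0],[1,-0.05,-0.0245,0,0,0,0],[1,-0.05,-0.0245,0,0,0,0]]'
python3 shift.py '[[1,0,0,0,0,0,-0.167],[1,0,0,0,0,0,-0.167],[1,0,0,0,0,0,-0.167],[1,0,0,0,0,0,0],[1,0,0,0,0,0,0]]'
python3 - <<'E'
from h import *
s=manip.state();p=manip.camera_params("wrist");im=manip.grab_frame("wrist")
print(s["tool_pos"],rot(s["tool_rot"]).as_matrix().round(4),s["joint_pos"].round(3))
np.save('w1.npy',im);np.save('w1p.npy',p,allow_pickle=True)
cv2.imwrite('pics/w1.png',im[:,:,::-1])
m=big(blue(im));c=max(cv2.findContours(m,0,1)[0],key=len)[:,0]
X=plane(p,c,.07)[:,:2].astype(np.float32);print(cv2.minAreaRect(X))
E
```

```text
time: 0.72
tool_pos: [0.3836, 0.4089, 0.2308]
tool_rot: [-0.0, 0.144, 0.99, -0.0]
contact_force: [-0.8, 0.4, 0.6]
gripper_width: 1.003
grasp_force: 0.0
time: 1.35
tool_pos: [0.5884, 0.2204, 0.2308]
tool_rot: [-0.0, 0.144, 0.99, -0.0]
contact_force: [-0.4, 1.5, -0.5]
gripper_width: 0.999
grasp_force: 0.0
time: 1.98
tool_pos: [0.5873, 0.2218, 0.2309]
tool_rot: [-0.0, -0.105, 0.994, -0.0]
contact_force: [0.1, -0.1, 0.8]
gripper_width: 1.006
grasp_force: 0.0
[0.58731469 0.22184567 0.23094885] [[-9.780e-01 -2.084e-01 -6.000e-04]
 [-2.084e-01  9.780e-01 -1.000e-04]
 [ 6.000e-04 -0.000e+00 -1.000e+00]] [ 0.243  0.06   1.606  0.     1.476 -1.538]
((0.5530944466590881, 0.21211174130439758), (0.16022202372550964, 0.05788062512874603), 12.484620094299316)
```

View pics/w1.png

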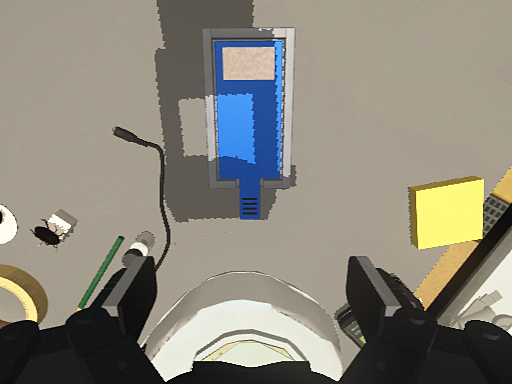

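The wrist view shows the lid seen from behind, with the label at (248,62) and tongue ribs at (250,207) near its tip at row 219. The microscope base starts at about (240,272), and I'll check how close it is.

Run:
```python
from h import *
im=np.load('w1.npy');p=np.load('w1p.npy',allow_pickle=True).item()
m=big(blue(im))
rows=range(190,217);mid=[]
for r in rows:
    c=np.where(m[r])[0]; mid.append([(c.min()+c.max())/2,r])
    if r%6==0: print(r,c.min(),c.max())
L=plane(p,mid,.07)
mid2=[]
for r in range(90,170):
    c=np.where(m[r])[0]; mid2.append([(c.min()+c.max())/2,r])
L2=plane(p,mid2,.07)
for l in(L,L2,np.r_[L,L2]):
    v=cv2.fitLine(l[:,:2].astype(np.float32),1,0,.01,.01).ravel();print(v,np.arctan(v[1]/v[0]))
c=np.where(m[:,250])[0];print("tip",plane(p,[250,c.max()+.5],.07),"end",plane(p,[249,np.where(m[:,249])[0].min()-.5],.07))
print("base edge",plane(p,[[240,272],[350,300],[140,245]],.03))
```

```text
192 240 259
198 240 259
204 240 259
210 240 259
216 240 259
[0.9779917  0.20864384 0.6107796  0.22501001] 0.21018808
[0.9760884  0.217374   0.53965986 0.20912065] 0.21912333
[0.97610784 0.21728677 0.56592077 0.21494505] 0.21903396
tip [[0.63167805 0.22997462 0.07      ]] end [[0.47450901 0.1955089  0.07      ]]
base edge [[0.71691829 0.23598196 0.03      ]
 [0.72688583 0.37509113 0.03      ]
 [0.7063911  0.11636314 0.03      ]]
```

```bash
python3 shift.py '[[1,-0.029,-0.0017,0.04,0,0,-0.008],[1,0,0,0.05,0,0,0],[1,0,0,0.05,0,0,0],[1,0,0,0.032,0,0,0],[1,0,0,0,0,0,0]]'
python3 shift.py '[[0.6,0,0,0,0,0,0],[0.3,0,0,0,0,0,0],[0.0,0,0,0,0,0,0],[0,0,0,0,0,0,0],[0,0,0,0,0,0,0]]'
python3 shift.py '[[0,0,0,0,0,0,0],[0,0,0,0,0,0,0],[0,0,0,0,0,0,0]]'
```

```text
time: 2.65
tool_pos: [0.6134, 0.2257, 0.0554]
tool_rot: [-0.004, -0.109, 0.994, -0.0]
contact_force: [-0.2, 0.4, -0.7]
gripper_width: 1.003
grasp_force: 0.0
time: 3.28
tool_pos: [0.617, 0.2265, 0.0608]
tool_rot: [0.001, -0.11, 0.994, 0.0]
contact_force: [-1.0, -0.9, 5.9]
gripper_width: 0.208
grasp_force: 60.2
time: 3.65
tool_pos: [0.617, 0.2265, 0.0608]
tool_rot: [0.001, -0.11, 0.994, 0.0]
contact_force: [-1.9, -0.1, 5.9]
gripper_width: 0.21
grasp_force: 60.2
```

```bash
python3 shift.py '[[0,-0.0001,0,-0.00875,0,-0.06,0],[0,-0.0001,0,-0.00875,0,-0.06,0],[0,-0.0001,0,-0.00875,0,-0.06,0],[0,0,0,0,0,0,0]]'
python3 shift.py '[[0,-0.0001,0,-0.00875,0,-0.06,0],[0,-0.0001,0,-0.00875,0,-0.06,0],[0,-0.0001,0,-0.00875,0,-0.06,0],[0,0,0,0,0,0,0],[0,0,0,0,0,0,0]]'
python3 - <<'E'
from h import *
s=manip.state();a=manip.grab_frame("scene")
print(s["tool_pos"],rot(s["tool_rot"]).as_matrix().round(3),s["ft_torque"])
w=manip.grab_frame("wrist")
a=cv2.resize(a[90:218,130:300],(510,384),interpolation=2)
cv2.imwrite('pics/t1.png',np.hstack([a[:,:400],w[:,100:500]])[:,:,::-1])
E
```

```text
time: 4.15
tool_pos: [0.6145, 0.226, 0.0858]
tool_rot: [0.089, -0.109, 0.99, 0.01]
contact_force: [-0.2, 1.0, 0.4]
gripper_width: 0.21
grasp_force: 59.6
time: 4.78
tool_pos: [0.6094, 0.2247, 0.1108]
tool_rot: [0.177, -0.108, 0.978, 0.02]
contact_force: [1.3, 0.4, 0.2]
gripper_width: 0.211
grasp_force: 59.6
[0.60943726 0.22474517 0.11078925] [[-0.914 -0.218  0.343]
 [-0.204  0.976  0.077]
 [-0.351  0.    -0.936]] [-0.04032398  0.08165235 -0.02433356]
```

View pics/t1.png

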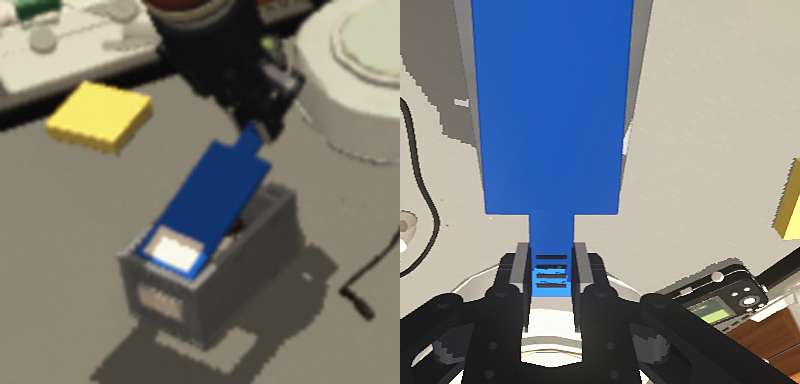

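The lid is tipped about 20°. Its tongue is in the pads and its plain end is still in the seat. Next I lift it and bring it level.

```bash
python3 shift.py '[[0,-0.0124,0,-0.0274,0,0,0],[0,-0.0158,0,-0.0421,0,0,0],[0,-0.0158,0,-0.0421,0,0,0],[0,0,0,0,0,0.18,0],[0,0,0,0,0,0.18,0]]'
python3 shift.py '[[0,0,0,0,0,0,0.18],[0,0,0,0,0,0,0.18],[0,0,0,0,0,0,0.18],[0,0,0,0,0,0,0.18],[0,0,0,0,0,0,0]]'
python3 - <<'E'
from h import *
s=manip.state();R_=rot(s["tool_rot"]);print(R_.as_matrix().round(4),s["tool_pos"],s["grasp_force"])
print(R_.inv().apply(np.array([.535,-.042,s["tool_pos"][2]])-s["tool_pos"]))
E
```

```text
time: 5.5
tool_pos: [0.6109, 0.2251, 0.2322]
tool_rot: [-0.002, -0.11, 0.994, -0.0]
contact_force: [-0.0, 0.7, -1.5]
gripper_width: 0.214
grasp_force: 59.4
time: 6.12
tool_pos: [0.6107, 0.2249, 0.2295]
tool_rot: [-0.001, 0.246, 0.969, -0.001]
contact_force: [-0.4, 0.3, -1.3]
gripper_width: 0.209
grasp_force: 59.4
[[-8.787e-01  4.774e-01 -2.500e-03]
 [ 4.774e-01  8.787e-01 -9.000e-04]
 [ 1.800e-03 -2.000e-03 -1.000e+00]] [0.61074953 0.22493127 0.2295222 ] 59.420562386512756
[-0.06088455 -0.27070867  0.00042659]
```

```bash
python3 shift.py '[[0,-0.0122,-0.0541,0,0,0,0],[0,-0.0122,-0.0541,0,0,0,0],[0,-0.0122,-0.0541,0,0,0,0],[0,-0.0122,-0.0541,0,0,0,0],[0,-0.0122,-0.0541,0,0,0,0]]'
python3 shift.py '[[0,0,0,0.05,0,0,0],[0,0,0,0.05,0,0,0],[0,0,0,0.05,0,0,0],[0,0,0,0.04,0,0,0],[0,0,0,0,0,0,0]]'
python3 shift.py '[[0,0,0,0.02,0,0,0],[0,0,0,0.01,0,0,0],[0,0,0,0,0,0,0],[0,0,0,0,0,0,0]]'
```

```text
time: 6.75
tool_pos: [0.5341, -0.0431, 0.2305]
tool_rot: [-0.0, 0.245, 0.969, -0.0]
contact_force: [0.9, 0.5, -2.0]
gripper_width: 0.212
grasp_force: 59.5
time: 7.38
tool_pos: [0.5312, -0.0408, 0.0367]
tool_rot: [-0.005, 0.246, 0.969, -0.0]
contact_force: [0.4, -0.3, -1.8]
gripper_width: 0.211
grasp_force: 59.5
time: 7.88
tool_pos: [0.5359, -0.0417, 0.0123]
tool_rot: [0.001, 0.247, 0.969, 0.0]
contact_force: [-0.2, -0.0, -2.7]
gripper_width: 0.213
grasp_force: 59.5
```

```bash
python3 shift.py '[[0,0,0,0.005,0,0,0],[0,0,0,0,0,0,0],[0,0,0,0,0,0,0]]'
python3 shift.py '[[0,0,0,0.003,0,0,0],[0,0,0,0,0,0,0],[0,0,0,0,0,0,0]]'
python3 shift.py '[[0,0,0,0.002,0,0,0],[0,0,0,0,0,0,0],[0,0,0,0,0,0,0]]'
```

```text
time: 8.25
tool_pos: [0.5348, -0.0415, 0.006]
tool_rot: [-0.0, 0.247, 0.969, -0.0]
contact_force: [0.0, -0.3, -2.5]
gripper_width: 0.217
grasp_force: 59.5
time: 8.62
tool_pos: [0.5348, -0.0415, 0.0029]
tool_rot: [-0.0, 0.247, 0.969, -0.0]
contact_force: [-0.5, 0.0, -1.5]
gripper_width: 0.21
grasp_force: 59.5
time: 9.0
tool_pos: [0.5349, -0.0415, 0.001]
tool_rot: [-0.0, 0.247, 0.969, -0.0]
contact_force: [0.1, -0.3, -1.5]
gripper_width: 0.212
grasp_force: 59.5
```

```bash
python3 shift.py '[[0,0,0,0.001,0,0,0],[0,0,0,0,0,0,0],[0.3,0,0,0,0,0,0],[0.6,0,0,0,0,0,0],[1,0,0,0,0,0,0]]'
python3 shift.py '[[1,0,0,0,0,0,0],[1,0,0,-0.05,0,0,0],[1,0,0,-0.06,0,0,0],[1,0,0,-0.06,0,0,0],[1,0,0,-0.03,0,0,0]]'
python3 shift.py '[[1,0.03,0,0,0,0,0],[1,0.0,0,0,0,0,0],[1,0,0,0,0,0,0]]'
python3 - <<'E'
from h import *
s=manip.state();p=manip.camera_params("wrist");im=manip.grab_frame("wrist")
print(s["tool_pos"],rot(s["tool_rot"]).as_matrix().round(4))
np.save('w2.npy',im);np.save('w2p.npy',p,allow_pickle=True)
cv2.imwrite('pics/w2.png',cv2.resize(im,(768,576),interpolation=2)[:,:,::-1])
E
```

```text
time: 9.62
tool_pos: [0.5349, -0.0415, -0.0]
tool_rot: [0.0, 0.247, 0.969, 0.0]
contact_force: [-0.9, -0.7, -0.7]
gripper_width: 0.716
grasp_force: 0.0
time: 10.25
tool_pos: [0.5365, -0.0419, 0.2047]
tool_rot: [0.003, 0.247, 0.969, 0.0]
contact_force: [0.2, 0.8, -0.5]
gripper_width: 1.003
grasp_force: 0.0
time: 10.62
tool_pos: [0.5086, -0.0272, 0.1996]
tool_rot: [-0.0, 0.247, 0.969, -0.0]
contact_force: [-0.2, -0.8, -0.6]
gripper_width: 0.999
grasp_force: 0.0
[ 0.50858966 -0.02722611  0.19964254] [[-8.777e-01  4.792e-01 -1.000e-04]
 [ 4.792e-01  8.777e-01 -1.000e-04]
 [ 1.000e-04 -1.000e-04 -1.000e+00]]
```

View pics/w2.png

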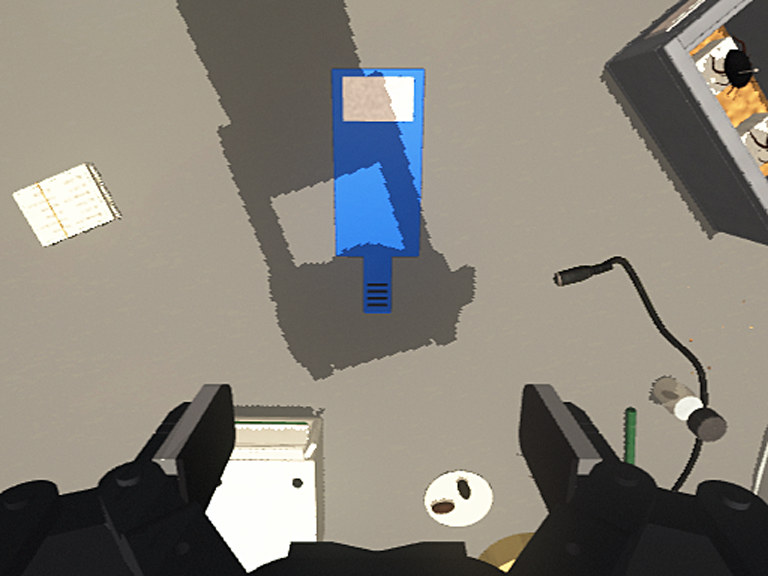

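The lid lies flat on the desk, label up at (378,98), tongue tip at (377,312). The open box with its beetles is top right, the labels are at (66,205), and the rack is partly hidden at (270,490). I'll look at the rack from above.

```bash
python3 shift.py '[[1,-0.047,-0.0215,0,0,0,0],[1,-0.047,-0.0215,0,0,0,0],[1,-0.047,-0.0215,0,0,0,0],[1,-0.047,-0.0215,0,0,0,0],[1,0,0,0,0,0,0]]'
python3 shift.py '[[1,0,0,0,0,0,0],[1,0,0,0,0,0,0]]'
python3 - <<'E'
from h import *
s=manip.state();p=manip.camera_params("wrist");im=manip.grab_frame("wrist")
print(s["tool_pos"],rot(s["tool_rot"]).as_matrix().round(4))
np.save('w3.npy',im);np.save('w3p.npy',p,allow_pickle=True)
cv2.imwrite('pics/w3.png',cv2.resize(im,(768,576),interpolation=2)[:,:,::-1])
im=np.load('w2.npy');p=np.load('w2p.npy',allow_pickle=True).item()
m=big(blue(im));c=max(cv2.findContours(m,0,1)[0],key=len)[:,0]
print(cv2.minAreaRect(plane(p,c,.008)[:,:2].astype(np.float32)))
# midline from full-extent rows
ys=np.where(m.any(1))[0];print(ys.min(),ys.max())
mid=[];
for r in range(ys.min()+5,ys.max()-3):
    c=np.where(m[r])[0]; mid.append([(c.min()+c.max())/2,r])
L=plane(p,mid,.008)[:,:2].astype(np.float32);v=cv2.fitLine(L,2,0,.01,.01).ravel();print(v,np.arctan(v[1]/v[0]))
uv=lambda r:[mid[r-ys.min()-5][0],r]
print("end",plane(p,[mid[0][0],ys.min()-.5],.008),"tip",plane(p,[mid[-1][0],ys.max()+.5],.008))
E
```

```text
time: 11.3
tool_pos: [0.6334, -0.1958, 0.198]
tool_rot: [-0.001, 0.249, 0.969, -0.0]
contact_force: [-0.6, -0.1, 0.2]
gripper_width: 0.998
grasp_force: 0.0
time: 11.55
tool_pos: [0.6319, -0.1917, 0.1999]
tool_rot: [-0.0, 0.247, 0.969, 0.0]
contact_force: [-0.0, -0.1, -0.8]
gripper_width: 1.001
grasp_force: 0.0
[ 0.63194226 -0.19174145  0.19991306] [[-8.781e-01  4.784e-01 -3.000e-04]
 [ 4.784e-01  8.781e-01  3.000e-04]
 [ 4.000e-04  1.000e-04 -1.000e+00]]
((0.47847622632980347, -0.010310642421245575), (0.057539667934179306, 0.16038216650485992), 61.318885803222656)
46 208
[ 0.8769053  -0.48066318  0.4752344  -0.0085709 ] -0.5014108
end [[0.40779963 0.02831607 0.008     ]] tip [[ 0.54926988 -0.04914785  0.008     ]]
```

View pics/w3.png

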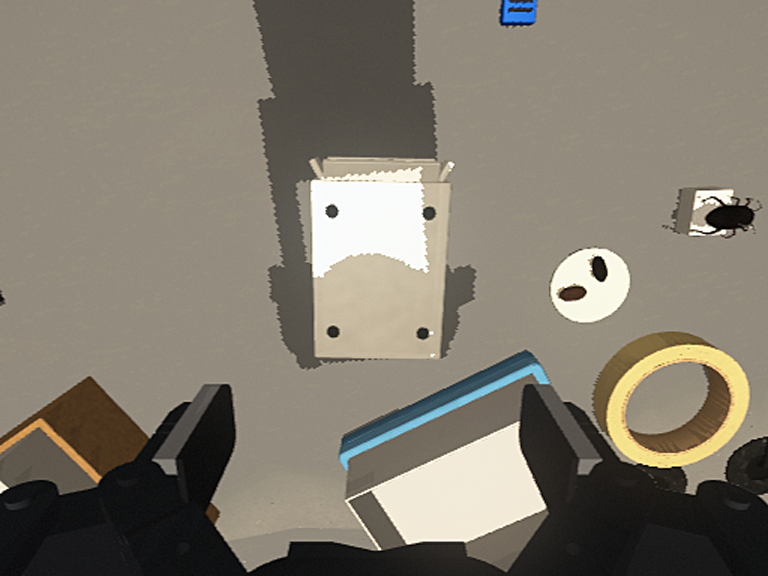

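The rack's top plate has corners at (311,181), (450,182), (442,358) and (315,358) in this 1.5x view, with its mouth and lips at the top around row 165.

Run:
```python
from h import *
im=np.load('w3.npy');p=np.load('w3p.npy',allow_pickle=True).item()
c=np.array([[311,181],[450,182],[442,358],[315,358]])/1.5
s=np.array([[332,211],[429,214],[423,333],[333,332]])/1.5
for q in(c,s):
    X=plane(p,q,.056)[:,:2]
    u=(X[2]+X[3]-X[0]-X[1])/2;v=(X[0]+X[3]-X[1]-X[2])/2
    print(X.round(4).tolist(),X.mean(0),np.linalg.norm(u),np.arctan2(u[1],u[0]),np.linalg.norm(v),np.arctan2(v[1],v[0])+np.pi/2)
# refined side edges by gradient on each row
g=im.astype(int).sum(2)
Lp=[];Rp=[]
for r in range(128,234,3):
    row=g[r];dl=np.abs(np.diff(row[198:222]));dr=np.abs(np.diff(row[285:310]))
    Lp.append([198+dl.argmax()+.5,r]);Rp.append([285+dr.argmax()+.5,r])
for P in(Lp,Rp):
    l=plane(p,P,.056)[:,:2].astype(np.float32);v=cv2.fitLine(l,cv2.DIST_HUBER,0,.001,.001).ravel();print(v,np.arctan(v[1]/v[0]))
    n=np.array([.478,.878]);print((l@n).round(4)[::3])
```

```text
[[0.5692, -0.1997], [0.6073, -0.1307], [0.7038, -0.1831], [0.6652, -0.2541]] [ 0.63638355 -0.19191248] 0.11004931717467804 -0.5063946633813237 0.07977992330746611 -0.5009780519487288
[[0.5896, -0.1978], [0.6179, -0.1493], [0.6827, -0.186], [0.6552, -0.2351]] [ 0.636342   -0.19204486] 0.07496548145523838 -0.5157948405475945 0.05616525854916672 -0.5189350482681485
[ 0.85952836 -0.5110881   0.6065912  -0.22061652] -0.5364502
[0.0958 0.1058 0.096  0.0957 0.0954 0.0951 0.0947 0.0953 0.095  0.0946
 0.1036 0.0949]
[ 0.8734388  -0.486934    0.6557794  -0.15797572] -0.50857604
[0.1754 0.1636 0.1656 0.1747 0.1751 0.1745 0.1749 0.1753 0.1747 0.1742
 0.1746 0.174 ]
```

```bash
python3 shift.py '[[1,0.0557,0.0172,0,0,0,0],[1,0.0557,0.0172,0,0,0,0],[1,0.0557,0.0172,0,0,0,0],[1,0.0557,0.0172,0,0,0,0],[1,0.0557,0.0172,0,0,0,0]]'
python3 shift.py '[[0.8,0,0,0.05,0,0,0],[0.8,0,0,0.05,0,0,0],[0.8,0,0,0.05,0,0,0],[0.8,0,0,0.025,0,0,0],[0.8,0,0,0,0,0,0]]'
python3 shift.py '[[0.78,0,0,0,0,0,0],[0.78,0,0,0,0,0,0],[0.78,0,0,0,0,0,0]]'
python3 - <<'E'
from h import *
s=manip.state();p=manip.camera_params("wrist");im=manip.grab_frame("wrist")
R_=rot(s["tool_rot"]);print(s["tool_pos"],R_.as_matrix().round(4))
print(R_.inv().apply(np.array([.4285,.017,0])-s["tool_pos"]))
cv2.imwrite('pics/w4.png',im[:,:,::-1])
E
```

```text
time: 12.22
tool_pos: [0.4273, 0.0179, 0.2001]
tool_rot: [0.001, 0.247, 0.969, 0.0]
contact_force: [-0.1, -0.4, 1.5]
gripper_width: 0.997
grasp_force: 0.0
time: 12.85
tool_pos: [0.4267, 0.017, 0.0231]
tool_rot: [-0.002, 0.247, 0.969, -0.0]
contact_force: [-0.1, 0.2, -0.6]
gripper_width: 0.8
grasp_force: 0.0
time: 13.22
tool_pos: [0.4302, 0.0161, 0.0263]
tool_rot: [0.001, 0.247, 0.969, 0.0]
contact_force: [0.8, 0.5, 0.5]
gripper_width: 0.778
grasp_force: 0.0
[0.43017488 0.01613235 0.02630456] [[-8.777e-01  4.792e-01  2.600e-03]
 [ 4.792e-01  8.777e-01 -3.000e-04]
 [-2.400e-03  9.000e-04 -1.000e+00]]
[ 1.94976601e-03 -6.55583177e-05  2.62998451e-02]
```

View pics/w4.png

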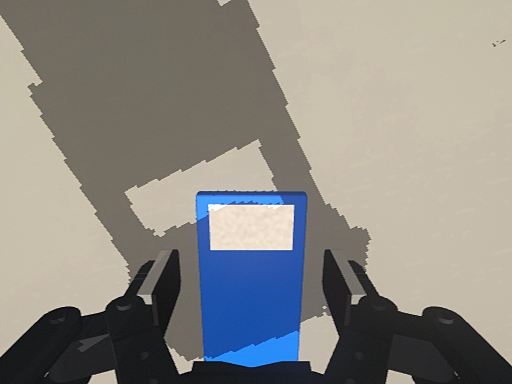

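The lid's plain end (label at 250,228) is centred between the open fingers, so I descend until they touch.

```bash
python3 shift.py '[[0.78,0.001,0,0.02,0,0,0],[0.78,0,0,0.004,0,0,0],[0.78,0,0,0,0,0,0],[0.78,0,0,0,0,0,0]]'
python3 shift.py '[[0.78,0,0,0.002,0,0,0],[0.78,0,0,0,0,0,0]]'
python3 shift.py '[[0.78,0,0,0.002,0,0,0],[0.78,0,0,0,0,0,0]]'
```

```text
time: 13.78
tool_pos: [0.4289, 0.0166, 0.0017]
tool_rot: [0.001, 0.247, 0.969, 0.0]
contact_force: [1.1, 1.0, -0.7]
gripper_width: 0.778
grasp_force: 0.0
time: 14.02
tool_pos: [0.4284, 0.0167, -0.0009]
tool_rot: [0.0, 0.247, 0.969, 0.0]
contact_force: [-0.3, -0.3, -0.1]
gripper_width: 0.783
grasp_force: 0.0
time: 14.28
tool_pos: [0.4281, 0.0167, -0.0032]
tool_rot: [-0.0, 0.247, 0.969, -0.0]
contact_force: [-1.0, -0.1, -0.5]
gripper_width: 0.776
grasp_force: 0.0
```

```bash
python3 shift.py '[[0.75,0,0,0.0015,0,0,0],[0.75,0,0,0,0,0,0]]'
python3 shift.py '[[0.75,0,0,0.0015,0,0,0],[0.75,0,0,0,0,0,0]]'
```

```text
time: 14.52
tool_pos: [0.4281, 0.0167, -0.0047]
tool_rot: [-0.0, 0.247, 0.969, -0.0]
contact_force: [-0.1, 0.1, 0.7]
gripper_width: 0.747
grasp_force: 0.0
time: 14.78
tool_pos: [0.4283, 0.0167, -0.006]
tool_rot: [-0.0, 0.247, 0.969, -0.0]
contact_force: [0.1, 0.3, -0.2]
gripper_width: 0.748
grasp_force: 0.0
```

```bash
python3 shift.py '[[0.75,0,0,-0.002,0,0,0],[0.7,0,0,0,0,0,0],[0.6,0,0,0,0,0,0],[0.5,0,0,0,0,0,0],[0,0,0,0,0,0,0]]'
python3 shift.py '[[0,0,0,0,0,0,0],[0,0,0,0,0,0,0]]'
python3 shift.py '[[0,0,0,-0.02,0,0,0],[0,0,0,-0.025,0,0,0],[0,0,0,0,0,0,0],[0,0,0,0,0,0,0]]'
python3 - <<'E'
from h import *
s=manip.state();p=manip.camera_params("wrist");im=manip.grab_frame("wrist");im2=manip.grab_frame("side")
R_=rot(s["tool_rot"]);print(s["tool_pos"],R_.as_matrix().round(4),s["ft_torque"])
np.save('w5.npy',im)
cv2.imwrite('pics/w5.png',np.hstack([im[:,100:400],cv2.resize(im2[150:278,150:310],(480,384))])[:,:,::-1])
E
```

```text
time: 15.4
tool_pos: [0.4288, 0.0167, -0.0033]
tool_rot: [0.0, 0.247, 0.969, 0.0]
contact_force: [-0.7, -0.3, 5.0]
gripper_width: 0.656
grasp_force: 64.3
time: 15.65
tool_pos: [0.4288, 0.0167, -0.0033]
tool_rot: [0.0, 0.247, 0.969, 0.0]
contact_force: [-2.1, 0.2, 5.5]
gripper_width: 0.656
grasp_force: 64.3
time: 16.15
tool_pos: [0.4273, 0.0168, 0.0398]
tool_rot: [-0.001, 0.247, 0.969, -0.0]
contact_force: [-0.2, -1.1, -2.1]
gripper_width: 0.652
grasp_force: 64.2
[0.42734644 0.0168392  0.03978375] [[-8.777e-01  4.793e-01 -1.800e-03]
 [ 4.793e-01  8.777e-01  3.000e-04]
 [ 1.700e-03 -6.000e-04 -1.000e+00]] [ 0.00021552  0.07139381 -0.05312288]
```

View pics/w5.png

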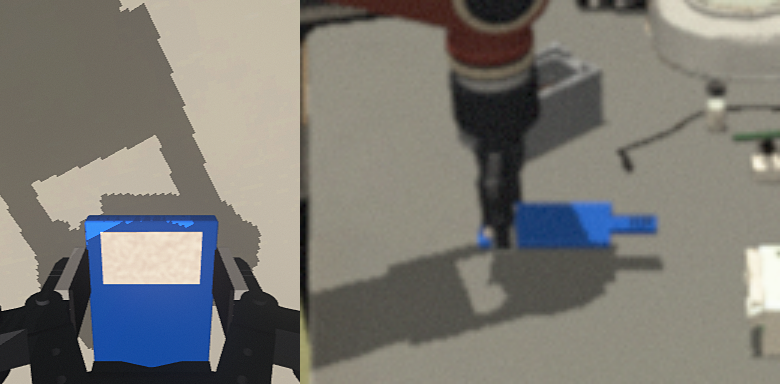

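The lid is held by the plain end and looks about level. I move it in front of the slot mouth and check tilt and alignment there.

```bash
python3 shift.py '[[0,-0.028,-0.0406,0,0,0,0.008],[0,-0.028,-0.0406,0,0,0,0],[0,0,0,0,0,0,0],[0,0,0,0,0,0,0],[0,0,0,0,0,0,0]]'
python3 - <<'E'
from h import *
s=manip.state();R_=rot(s["tool_rot"]);M=R_.as_matrix()
print(s["tool_pos"],M.round(4),"lid yaw",np.arctan2(-M[1,0],-M[0,0]))
t=s["tool_pos"];u=-M[:,0];v=M[:,1];k=-M[:,2]
print("u",u.round(4))
ims={}
for n in("scene","side"):
    im=manip.grab_frame(n);p=manip.camera_params(n);ims[n]=im;m=big(blue(im))
    L=lambda x,y,z:t+u*(x+.036)+v*y+k*(z+.0033)
    pts=[L(.102,.01,.008),L(.102,-.01,.008),L(.06,.029,.008),L(.06,-.029,.008),L(.102,-.01,0)]
    q=proj(p,pts);print(n,q.round(1).tolist())
    c=max(cv2.findContours(m,0,1)[0],key=len)
    print(cv2.approxPolyDP(c,1.5,True)[:,0].tolist())
ra=np.array([np.cos(-.508),np.sin(-.508),0]);rel=t-[.6363,-.192,0]
print("s",rel@ra,"lat",rel@[-ra[1],ra[0],0])
a=[cv2.resize(ims["scene"][160:288,240:400],(400,320),interpolation=2),cv2.resize(ims["side"][180:308,200:360],(400,320),interpolation=2)]
cv2.imwrite('pics/t6.png',np.hstack(a)[:,:,::-1])
E
```

```text
time: 16.88
tool_pos: [0.4375, -0.0804, 0.0402]
tool_rot: [-0.001, 0.251, 0.968, 0.0]
contact_force: [-0.5, 0.4, -1.3]
gripper_width: 0.657
grasp_force: 64.5
[ 0.43747705 -0.080391    0.04024072] [[-8.744e-01  4.851e-01 -1.400e-03]
 [ 4.851e-01  8.744e-01  7.000e-04]
 [ 1.500e-03 -1.000e-04 -1.000e+00]] lid yaw -0.506534540365207
u [ 0.8744 -0.4851 -0.0015]
scene [[316.8, 237.6], [320.5, 244.7], [295.2, 235.4], [305.1, 256.5], [320.1, 247.0]]
[[319, 244], [316, 239], [298, 243], [294, 237], [270, 243], [269, 248], [273, 251], [272, 265], [270, 267], [303, 259], [302, 251], [318, 247]]
side [[289.5, 239.9], [289.8, 245.1], [273.3, 235.1], [273.5, 250.2], [289.7, 247.4]]
[[240, 237], [243, 252], [273, 252], [275, 246], [289, 246], [289, 241], [274, 241], [272, 236]]
s -0.22800546431477856 lat 0.0008013147618815972
```

View pics/t6.png

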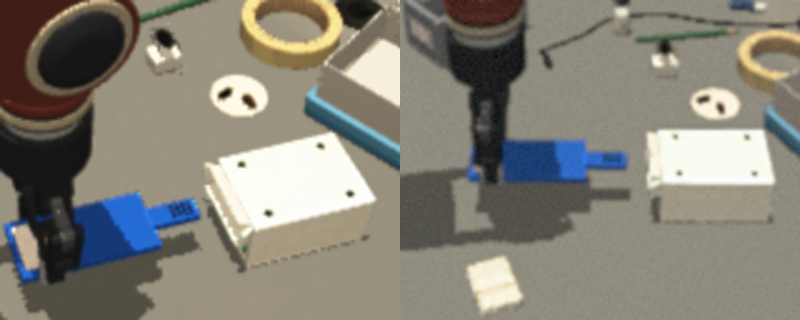

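The lid is level, with both views showing the same ~1 px offset at tip and plate and so no droop. The tongue points at the mouth, so I correct height and side offset and insert.

```bash
python3 shift.py '[[0,0,-0.0008,0.0047,0,0,0.0015],[0,-0.015,0,0,0,0,0],[0,-0.015,0,0,0,0,0],[0,-0.015,0,0,0,0,0],[0,0,0,0,0,0,0]]'
python3 shift.py '[[0,-0.012,0,0,0,0,0],[0,-0.012,0,0,0,0,0],[0,0,0,0,0,0,0],[0,0,0,0,0,0,0]]'
python3 - <<'E'
from h import *
s=manip.state();ra=np.array([np.cos(-.508),np.sin(-.508),0]);rel=s["tool_pos"]-[.6363,-.192,0]
print("s",rel@ra,"lat",rel@[-ra[1],ra[0],0],s["contact_force"],s["ft_torque"])
M=rot(s["tool_rot"]).as_matrix();print(np.arctan2(-M[1,0],-M[0,0]),M[2])
p=manip.camera_params("wrist");im=manip.grab_frame("wrist");cv2.imwrite('pics/w7.png',im[:,:,::-1])
E
```

```text
time: 17.6
tool_pos: [0.4781, -0.1047, 0.0366]
tool_rot: [0.0, 0.252, 0.968, -0.0]
contact_force: [1.1, 0.4, -2.2]
gripper_width: 0.653
grasp_force: 64.5
time: 18.1
tool_pos: [0.4978, -0.1157, 0.0361]
tool_rot: [-0.0, 0.252, 0.968, 0.0]
contact_force: [-0.2, 0.2, -1.6]
gripper_width: 0.651
grasp_force: 64.5
s -0.15813410481976883 lat -0.0007211249837519476 [-0.18729548  0.1975983  -1.57083478] [ 0.06978687  0.06660276 -0.02059046]
-0.5093777896931316 [ 5.95151873e-04 -2.27275132e-05 -9.99999823e-01]
```

```bash
python3 shift.py '[[0,-0.008,0.0005,0,0,0,0],[0,-0.008,0,0,0,0,0],[0,-0.008,0,0,0,0,0],[0,0,0,0,0,0,0]]'
python3 shift.py '[[0,-0.01,0,0,0,0,0],[0,-0.01,0,0,0,0,0],[0,0,0,0,0,0,0]]'
python3 shift.py '[[0,-0.01,0,0,0,0,0],[0,-0.01,0,0,0,0,0],[0,0,0,0,0,0,0],[0,0,0,0,0,0,0]]'
python3 - <<'E'
from h import *
s=manip.state();ra=np.array([np.cos(-.508),np.sin(-.508),0]);rel=s["tool_pos"]-[.6363,-.192,0]
print("s",rel@ra,"lat",rel@[-ra[1],ra[0],0],s["contact_force"],s["ft_torque"])
E
```

```text
time: 18.65
tool_pos: [0.5199, -0.1275, 0.0365]
tool_rot: [0.0, 0.252, 0.968, -0.0]
contact_force: [0.5, -0.5, -1.5]
gripper_width: 0.654
grasp_force: 64.5
time: 19.02
tool_pos: [0.5375, -0.1374, 0.0365]
tool_rot: [0.0, 0.252, 0.968, -0.0]
contact_force: [0.5, 0.6, -1.6]
gripper_width: 0.653
grasp_force: 64.5
time: 19.52
tool_pos: [0.554, -0.1465, 0.0361]
tool_rot: [-0.0, 0.252, 0.968, 0.0]
contact_force: [0.2, 0.1, -1.6]
gripper_width: 0.657
grasp_force: 64.5
s -0.09405908577580752 lat -0.00031423599160614756 [ 0.18612776  0.06845743 -1.56461091] [ 0.02666213  0.06467161 -0.01203375]
```

Very clean so far, with about 9 mm left to the back wall.

```bash
python3 shift.py '[[0,-0.004,0,0,0,0,0],[0,-0.003,0,0,0,0,0],[0,0,0,0,0,0,0]]'
python3 shift.py '[[0,-0.0015,0,0,0,0,0],[0,0,0,0,0,0,0]]'
python3 shift.py '[[0,-0.0015,0,0,0,0,0],[0,0,0,0,0,0,0]]'
```

```text
time: 19.9
tool_pos: [0.559, -0.1493, 0.0354]
tool_rot: [-0.002, 0.252, 0.968, 0.0]
contact_force: [-3.7, 3.0, -1.5]
gripper_width: 0.65
grasp_force: 64.5
time: 20.15
tool_pos: [0.559, -0.1493, 0.0348]
tool_rot: [-0.003, 0.252, 0.968, 0.001]
contact_force: [-8.1, 4.6, -0.5]
gripper_width: 0.657
grasp_force: 64.6
time: 20.4
tool_pos: [0.559, -0.1493, 0.034]
tool_rot: [-0.005, 0.252, 0.968, 0.001]
contact_force: [-9.5, 5.9, 0.5]
gripper_width: 0.656
grasp_force: 64.6
```

```bash
python3 shift.py '[[0,0.0025,0,0.001,0,0,0],[0,0,0,0,0,0,0]]'
python3 shift.py '[[0.7,0,0,0,0,0,0],[0.8,0,0,0,0,0,0],[1,0,0,0,0,0,0],[1,0,0,0,0,0,0]]'
python3 shift.py '[[1,0,0,-0.05,0,0,0],[1,0.03,0,-0.04,0,0,0],[1,0.03,0,-0.04,0,0,0],[1,0,0,0,0,0,0],[1,0,0,0,0,0,0]]'
python3 - <<'E'
from h import *
s=manip.state();print(s["tool_pos"],s["tool_rot"])
p=manip.camera_params("wrist");im=manip.grab_frame("wrist");sc=manip.grab_frame("scene")
m=big(blue(im));ys=np.where(m.any(1))[0];r=ys.min();c=np.where(m[r+4])[0];e=plane(p,[(c.min()+c.max())/2,r-.5],.044)[0]
r2=ys.max();c2=np.where(m[r2-2])[0]
ra=np.array([np.cos(-.508),np.sin(-.508),0]);print("end s",(e-[.6363,-.192,0])@ra,e,"vis",r,r2,plane(p,[(c2.min()+c2.max())/2,r2+.5],.044)[0])
L=plane(p,[[c.min(),r+4],[c.max(),r+4]],.044);print(L)
cv2.imwrite('pics/w8.png',np.hstack([im[:,60:460],cv2.resize(sc[170:298,240:400],(400,384),interpolation=2)])[:,:,::-1])
E
```

```text
time: 20.65
tool_pos: [0.559, -0.1493, 0.0344]
tool_rot: [-0.002, 0.252, 0.968, 0.0]
contact_force: [-6.3, 2.7, 0.0]
gripper_width: 0.654
grasp_force: 64.6
time: 21.15
tool_pos: [0.5611, -0.1505, 0.0357]
tool_rot: [0.001, 0.252, 0.968, -0.0]
contact_force: [0.0, 0.2, -0.1]
gripper_width: 0.996
grasp_force: 0.0
time: 21.78
tool_pos: [0.5082, -0.121, 0.165]
tool_rot: [0.0, 0.252, 0.968, -0.0]
contact_force: [0.8, 0.2, 0.1]
gripper_width: 1.003
grasp_force: 0.0
[ 0.50820378 -0.12098948  0.16503818] [ 1.08407354e-04  2.51892719e-01  9.67755157e-01 -4.75566621e-05]
end s -0.11556838903778296 [ 0.53527899 -0.13586786  0.044     ] vis 221 277 [ 0.58467334 -0.16282194  0.044     ]
[[ 0.52506293 -0.16286228  0.044     ]
 [ 0.55284651 -0.1129569   0.044     ]]
```

View pics/w8.png

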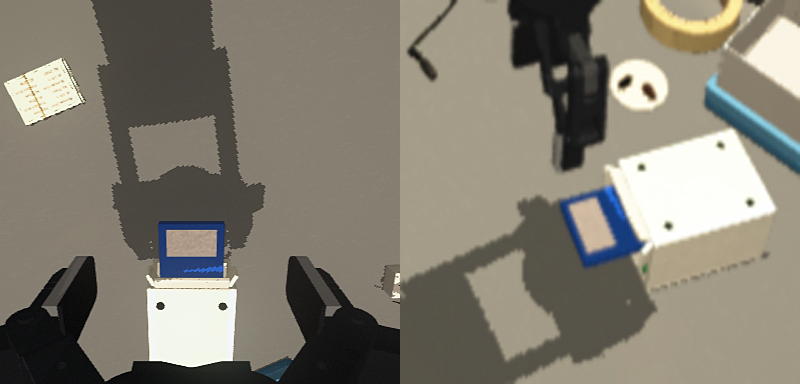

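The lid sits level in the upper slot with its labelled end protruding. I check how far it stands out against the rack's front edge in the same image.

Run:
```python
from h import *
s=manip.state();p=manip.camera_params("wrist");im=manip.grab_frame("wrist");g=im.astype(int)
ra=np.array([np.cos(-.508),np.sin(-.508),0]);S=lambda uv,z:((plane(p,uv,z)-[.6363,-.192,0])@ra).round(4)
print(im[214:300:1,250].tolist()[0:14]);
print([ (r,im[r,250].tolist()) for r in range(276,298)])
for r in(219,220,221,222,223,224,225):print(r,S([250,r],.036),S([250,r],.044))
for r in(286,288,290,292):print(r,S([250,r],.056))
```

```text
[[75, 70, 65], [74, 71, 66], [75, 70, 64], [75, 72, 64], [76, 72, 66], [74, 71, 64], [76, 72, 64], [78, 72, 65], [64, 66, 68], [21, 35, 71], [25, 40, 72], [25, 41, 77], [30, 57, 114], [27, 54, 113]]
[(276, [47, 68, 117]), (277, [48, 70, 117]), (278, [42, 65, 116]), (279, [73, 82, 95]), (280, [224, 208, 173]), (281, [229, 214, 182]), (282, [248, 252, 239]), (283, [244, 244, 229]), (284, [243, 238, 218]), (285, [244, 239, 217]), (286, [244, 237, 216]), (287, [244, 238, 217]), (288, [246, 239, 219]), (289, [251, 244, 220]), (290, [144, 132, 108]), (291, [254, 250, 230]), (292, [246, 250, 239]), (293, [243, 247, 236]), (294, [243, 246, 235]), (295, [243, 246, 235]), (296, [244, 247, 235]), (297, [243, 246, 236])]
219 [-0.1151] [-0.1184]
220 [-0.1142] [-0.1175]
221 [-0.1132] [-0.1165]
222 [-0.1123] [-0.1156]
223 [-0.1113] [-0.1147]
224 [-0.1103] [-0.1137]
225 [-0.1094] [-0.1128]
286 [-0.0601]
288 [-0.0581]
290 [-0.0561]
292 [-0.054]
```

The top plate runs from the mouth (−52.5 mm) to behind a 6 mm back wall. My measured plate centre was therefore 3 mm beyond the rack's origin. With that, the lid end (−112.3 mm measured, −112.5 mm expected) and the contact at the back both show the lid fully home.

```bash
python3 -c "
from plant import manip
print(manip.job_done())"
```

```text
the job is handed in; nothing more can be done
None
```

The lid was tipped out of the box, laid flat on the desk label up, then slid tongue first into the upper slot until it met the back; the job is handed in at about 22 s, and the gripper never went near the bystanders.

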